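Hook the bottle caddy onto the slotted bench stand and lock it

TASK

Pick up the blue bottle caddy by its grey rib, hook the two tabs on its back into the two slots of the white panel on the bench stand, and push it gently down until the red spring catch snaps over its back plate and locks it there. Let go and leave the other things on the bench as they are.

Things in the scene. Friction and masses are not known exactly. Their poses are not given: they have to be found in the camera images.
- caddy: loose blue bottle caddy, 0.25 to 0.45 kg, upright on its tray; origin on its underside, z up, x towards its back, where the tabs are. In mm: tray x -60..45, y -50..50, rim 16 high; back plate x 45..51, y -26..26, z 0..100; grey upright grip rib on the centre line x -29..46, y -6..6, top at z 100
- caddy_grip (a point): the point at which to grip the rib from above, across its 12 mm: caddy x 14, y 0, z 86 mm (14 mm under the rib's top), axes as the caddy
- lower_tab (a point): where the lower tab leaves the back plate, at its neck's underside: caddy x 51, y 0, z 20 mm, axes as the caddy. Two equal steel tabs, the second 42 mm above, each 8 mm wide (y +-4): neck 8 high reaching 15 out to +x, with a lip at its end (8.5 to 14.5 out) hanging 10 below the neck, so a tab is 18 high over all
- stand: fixed bench stand with an upright white slotted panel; origin on its underside at bench level, z up; the panel's front face is the plane x = 0 and looks to -x, whence the caddy comes, its +x axis along the stand's +x. Base plate 130 x 150 x 12 mm; panel 100 wide, 6 thick, top at about z 164 mm, with room for the tabs behind it
- panel_nominal (a point): nominal middle of the lower slot's lower edge in the panel's front face (stand 0, 0, 70 mm). Slots 11 wide, 30 high; the second 42 above. The panel with slots, catch and pin was clamped on by hand: it sits up to 10 mm to either side (y) and up to 4 mm higher or lower than nominal. No listed pose shows this: find it by feel or sight
- seat_nominal (a point): nominal place of the caddy's origin when fully down (stand -51, 0, 50 mm), back plate on the panel, necks on the slots' lower edges. To enter, hold it level 10 to 22 mm higher than that (nominal 16), go in along +x until the plate meets the panel, then down. It locks in the last 2 mm above the stop; let go, it rises 2 mm to the catch. Press with under 25 N
- pin (a joint): orange spring pin, 10 mm thick, standing up from the panel's ledge under the caddy: 0 = up, grows (m) as the caddy's underside presses it; 5 N at 0, 12 N at 0.006 (caddy fully down). Its free top is 6 mm above the caddy's lowest place. It lifts an unlocked caddy back to 0; under a locked one it reads about 0.004
- catch (a joint): red spring catch, 24 mm wide, 9 high, standing 6 mm out of the panel's face above the upper slot (its underside nominally stand z 152 mm): 0 = out, grows (m) as the back plate pushes it into the panel (2.4 N at 0, 5 N at 0.006); snaps out over the back plate's top edge when the caddy is fully down
- cup: specimen cup with red lid, 66 mm wide, 69 high, bystander; origin under its centre
- bottle_blue: amber bottle with blue dropper, 37 mm wide, 100 high, bystander; origin under its centre
- bottle_green: amber bottle with green dropper, 37 mm wide, 100 high, bystander; origin under its centre
- timer: small white bench timer, 48 x 68 x 32 mm, bystander; origin under its centre

How it is judged:
By the outcome, as a careful person would: the job done as asked, in the order asked, and still so for the second after the job is handed in, with the robot touching nothing.
It also fails if it takes over 58 s, if anything falls off the work surface, if the arm or the gripper's body presses on something with over 40 N, if the wrist force passes 120 N, or if a joint passes its speed limit or range.

ROBOT

A 7-joint arm with a two-finger parallel gripper is mounted at the origin on a cart in front of the work surface, level with it; the furniture and walls round the work are solid. World frame = base frame: x ahead of the robot, y to its left, z up, the work surface at z = 0. Lengths are in m, angles in rad, forces in N, time in s.
With the tool pointing down it reaches from about 0.425 to 0.8 m from the base axis. Payload 8.3 kg.
Tool frame: the origin (TCP) lies at the very end of the fingers, on their centre line; the grasp point (between the pads) lies 19 mm behind it (r.grip_depth is the distance from the TCP to the grasp point, in m); x points along the fingers, y is the direction in which the jaws open and shut, and the axes are right-handed (so a half turn about x gives the same grasp; the last joint's range is limited). The gripper opens to 85 mm and grips with 20 to 120 N. Pads are 22 mm wide; open, the fingers measure 114 mm over their backs; the gripper's body (76 mm by 85 mm) begins 54 mm behind the grasp point. The pads swing forward as they close: fully open they stand 13 mm farther back than shut.
Start: joints at [-1.35, 0.383, 0.016, 1.37, -0.006, 1.388, -0.046], TCP at [0.175, 0.6, 0.231] pointing down, gripper open.
Joint ranges: [-2.95, 2.95], [-0.25, 2.06], [-1.52, 1.56], [0.18, 2.33], [-1.44, 4.58], [0.02, 2.06], [-3.01, 3.01]. Speed limits (rad/s): [2.39, 2.39, 3.01, 3.01, 3.14, 3.14, 3.14].

INTERFACE

Orientations are given as a unit quaternion [x, y, z, w].
In Python, from plant import monitor, eyes, job_done, r gives the robot as it stands.
- The arm moves only by the tool play_rows, never from a script. Its arguments are lists of equal length, an entry for each row: "linear": the shift along the tool's x, y, z in mm, a list of three; "twist": the turn about the tool's x in degrees; "hand": the finger opening in mm, from 0 to 85.4. A call has 1 to 12 rows; each row is the pose to reach, as a shift and turn from the pose commanded when the call began, along the tool's axes at that moment; what a row does not reach only later rows make up. A row lasts 1/10 s, in which the tool goes at most 50 mm and 8.59 degrees, less where a joint would pass 70% of its speed; a pose out of reach is approached as far as the arm can. A call with a gripper value outside its range is refused whole. The fingers move at their own pace and stop on an object; "grip_force" is the grip in N (left out, the last holds). Time passes only in rows, so rows that repeat a pose let the fingers close. It gives the time, the measured TCP pose, the force and the opening at its end, in the units of the state.
- monitor.state(): the state, without advancing time (a new reading comes with each control period).
- eyes.get_image(name): name is "scene" or "top" or "wrist"; returns a dict with "image" (400x640x3 uint8, red, green, blue), "fx", "fy", "cx", "cy" (pixels), "camera_from_world" (4x4, takes a point from world to camera coordinates). Camera axes: x right, y up, looking along -z (the intrinsics and any distortion apply to the point x, -y, -z); pixel columns grow to the right and rows downward; lengths in m; the calibration is good to about 2 mm. The wrist camera is an equidistant fisheye: a pixel r from the principal point sees the ray r / f radians off the axis. A picture is of the moment at which its call begins. There is no depth.
- job_done(): hands the job in, once; it reports no verdict.
The state is a dict: "time_s": time; "joints": joint angles; "qd": joint speeds; "joint_torque": joint torques, N m; "tcp_pos": TCP position; "tool_rot": TCP orientation; "force": force on the tool from outside, world axes, zero at the start; "moment": the same for the moment, N m; "opening": opening from 0.0 (shut) to 1.0 (fully open).
Only numpy, scipy, OpenCV 4.12 (cv2) and the standard library are available. Lean on these libraries where they do the work, as an engineer would, in place of code of your own. Each camera call takes 0.05 s, during which the arm holds its last target.

## Working session

There is one attempt and no reset: what is moved stays moved. The work goes in short steps, Python scripts to look and compute and a tool call to move; the robot and the scene stay as the last step left them, time stands still between calls to the robot, and variables do not carry over. Pictures are saved under pics/ and viewed, and the job is handed in when it is done.

Besides the shell and the picture viewer there is one more tool, called after "Request:" in YAML: its name, and indented under it one key for each argument. play_rows: Moves the arm, as the interface text tells. Its arguments: {"type":"object","properties":{"linear":{"type":"array"},"twist":{"type":"array"},"hand":{"type":"array"},"grip_force":{"type":"number"}},"required":["linear","twist","hand"]}

```bash
mkdir -p pics; ls
python3 - <<'E'
from plant import monitor, eyes, r
import cv2
s=monitor.state(); print({k:s[k] for k in ('time_s','tcp_pos','tool_rot','force','opening')}, r.grip_depth)
for n in ("scene","top","wrist"):
    d=eyes.get_image(n); cv2.imwrite(f"pics/{n}0.png",d["image"][:,:,::-1]); print(n,d["fx"],d["fy"],d["cx"],d["cy"],d["camera_from_world"], [k for k in d])
E
```

```text
pics
{'time_s': 0.0, 'tcp_pos': array([0.17481344, 0.59955346, 0.2302778 ]), 'tool_rot': array([ 0.09930675,  0.70009465, -0.1006448 ,  0.69991162]), 'force': array([-0.07897738,  0.60978054, -0.09527692]), 'opening': 1.0003024527213544} 0.0187
scene 465.696944317672 465.696944317672 322.56886342240756 193.39818850117757 [[ 0.79272287 -0.60943756 -0.01327782 -0.45859968]
 [ 0.42359824  0.53506841  0.73093524 -0.28961081]
 [-0.43835485 -0.58505355  0.68231764 -0.87296944]
 [ 0.          0.          0.          1.        ]] ['image', 'fx', 'fy', 'cx', 'cy', 'camera_from_world']
top 409.96162734122083 409.96162734122083 319.71850682070715 200.59003824845686 [[-0.03080201 -0.99951023  0.00552659  0.03040424]
 [ 0.99746994 -0.03038377  0.06426932 -0.57027569]
 [-0.06406993  0.00749224  0.99791729 -1.08571065]
 [ 0.          0.          0.          1.        ]] ['image', 'fx', 'fy', 'cx', 'cy', 'camera_from_world']
wrist 309.70691628693146 309.70691628693146 320.7578615465341 196.32275305343575 [[ 0.27917498  0.96023962 -0.00109782 -0.62441481]
 [-0.90957521  0.26407827 -0.3208358   0.04145944]
 [-0.30778934  0.09056787  0.9471342  -0.37967666]
 [ 0.          0.          0.          1.        ]] ['image', 'fx', 'fy', 'cx', 'cy', 'camera_from_world']
```

View pics/scene0.png

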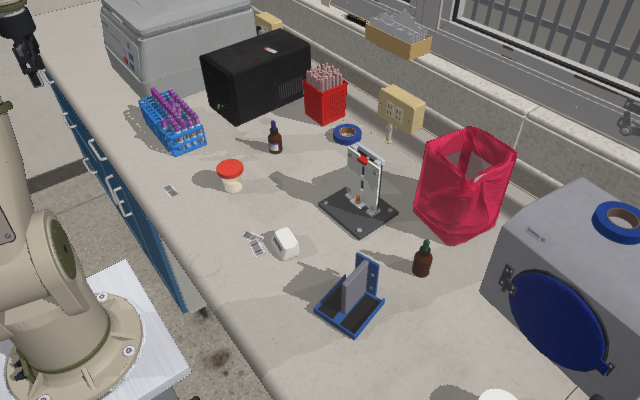

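View pics/top0.png

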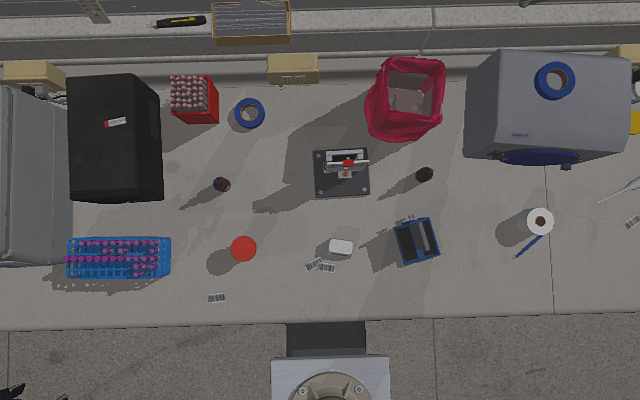

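View pics/wrist0.png

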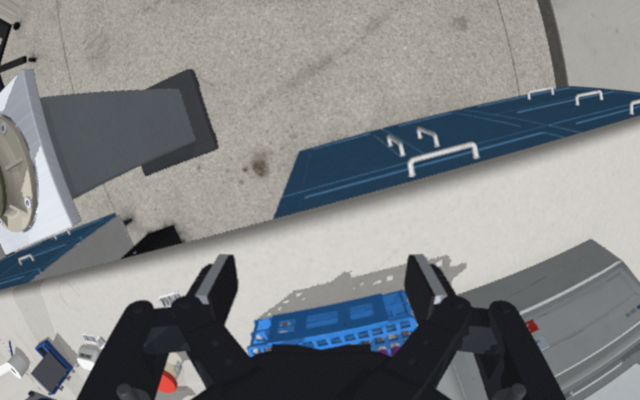

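Run:
```python
import cv2
t=cv2.imread("pics/top0.png"); s=cv2.imread("pics/scene0.png")
a=cv2.resize(t[205:275,375:455],None,fx=8,fy=8,interpolation=cv2.INTER_CUBIC); cv2.imwrite("pics/t_caddy.png",a)
a=cv2.resize(t[140:205,300:380],None,fx=8,fy=8,interpolation=cv2.INTER_CUBIC); cv2.imwrite("pics/t_stand.png",a)
a=cv2.resize(s[245:345,305:395],None,fx=6,fy=6,interpolation=cv2.INTER_CUBIC); cv2.imwrite("pics/s_caddy.png",a)
a=cv2.resize(s[140:240,310:405],None,fx=6,fy=6,interpolation=cv2.INTER_CUBIC); cv2.imwrite("pics/s_stand.png",a)
```

```text
(no output)
```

View pics/t_caddy.png

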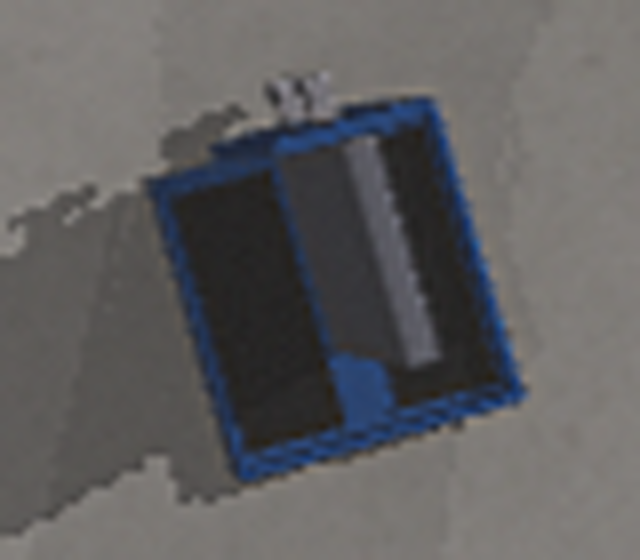

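View pics/t_stand.png

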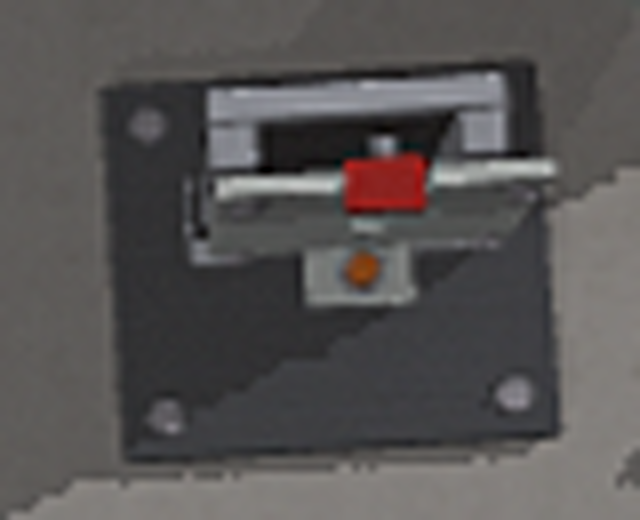

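View pics/s_caddy.png

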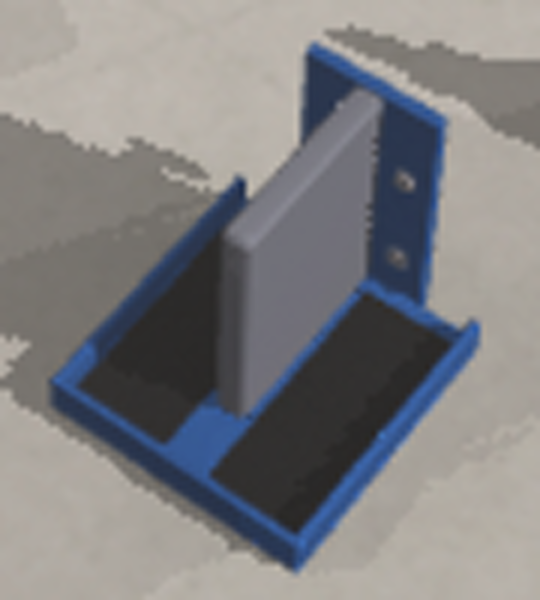

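View pics/s_stand.png

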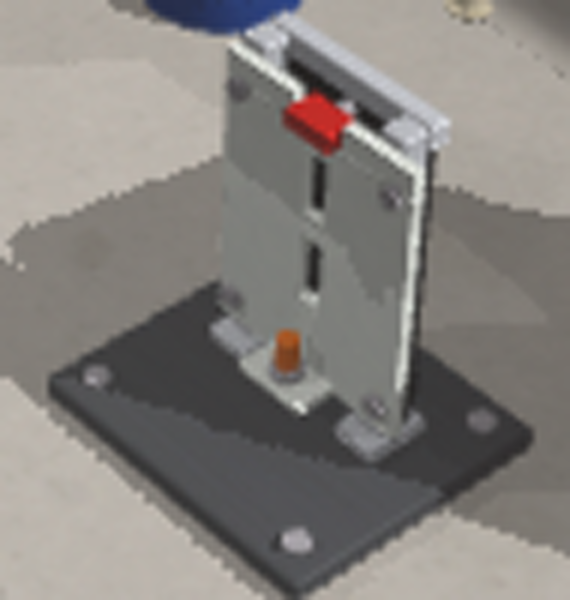

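```bash
cat > fit.py <<'E'
import numpy as np
from scipy.optimize import least_squares
C={'scene':(465.697,322.569,193.398,np.array([[ 0.79272287,-0.60943756,-0.01327782,-0.45859968],[ 0.42359824,0.53506841,0.73093524,-0.28961081],[-0.43835485,-0.58505355,0.68231764,-0.87296944]])),
'top':(409.9616,319.7185,200.590,np.array([[-0.03080201,-0.99951023,0.00552659,0.03040424],[0.99746994,-0.03038377,0.06426932,-0.57027569],[-0.06406993,0.00749224,0.99791729,-1.08571065]]))}
def proj(n,P):
    f,cx,cy,T=C[n]; q=P@T[:,:3].T+T[:,3]
    return np.c_[cx+f*q[:,0]/-q[:,2], cy-f*q[:,1]/-q[:,2]]
def pose(p,L):
    c,s=np.cos(p[2]),np.sin(p[2]); L=L/1000
    return np.c_[p[0]+c*L[:,0]-s*L[:,1],p[1]+s*L[:,0]+c*L[:,1],L[:,2]]
E
cat > f1.py <<'E'
from fit import *
ct=np.array([(45,50,16,150,182),(45,-50,16,432,98),(-60,50,16,240,480),(-60,-50,16,522,398),(46,0,100,361,139),(-29,0,100,424,363)],float)
cs=np.array([(-60,50,16,50,383),(-60,-50,16,297,545),(45,-50,16,478,325),(45,50,16,240,180),(51,26,100,315,45),(51,-26,100,445,120),(-29,6,100,226,240),(-29,-6,100,250,250)],float)
ct[:,3:]=ct[:,3:]/8+[375,205]; cs[:,3:]=cs[:,3:]/6+[305,245]
ct[:,3:]-=0.44; cs[:,3:]-=0.42
def res(p): return np.r_[(proj('top',pose(p,ct[:,:3]))-ct[:,3:]),(proj('scene',pose(p,cs[:,:3]))-cs[:,3:])]
o=least_squares(lambda p:res(p).ravel(),[0.48,-0.22,0.2],loss='soft_l1')
print('caddy',o.x,np.degrees(o.x[2])); print(res(o.x).round(1).tolist())
# stand p: x,y,yaw,bx,dy,dz
st=np.array([(0,65,75,12,103,85),(0,65,-75,12,533,62),(0,-65,-75,12,558,435),(0,-65,75,12,125,460),(1,0,50,164,218,194),(1,0,-50,164,556,180)],float)
ss=np.array([(0,-65,75,12,50,380),(0,-65,-75,12,295,585),(0,65,-75,12,530,432),(1,0,50,164,230,45),(1,0,-50,164,412,178),
(1,0,5.5,70,303,296),(1,0,-5.5,70,318,302),(1,0,5.5,100,308,235),(1,0,-5.5,100,322,240),(1,0,5.5,112,310,212),(1,0,-5.5,112,323,218)],float)
st[:,4:]=st[:,4:]/8+[300,140]-.44; ss[:,4:]=ss[:,4:]/6+[310,140]-.42
def L(p,a):
    b=a[:,1:4].copy(); k=a[:,0]==0
    b[k,0]+=p[3]; b[~k]+=[0,p[4],p[5]]; return pose(p,b)
def res2(p): return np.r_[proj('top',L(p,st))-st[:,4:],proj('scene',L(p,ss))-ss[:,4:]]
o=least_squares(lambda p:res2(p).ravel(),[0.65,-0.03,0,0,0,0],x_scale=[.01,.01,.1,10,10,10],loss='soft_l1')
print('stand',o.x,np.degrees(o.x[2])); print(res2(o.x).round(1).tolist())
E
python3 f1.py
```

```text
caddy [ 0.46256886 -0.24391619  0.24899225] 14.266204878180464
[[0.6, -0.3], [0.8, -0.1], [0.6, 0.2], [1.0, 0.1], [-0.4, -0.9], [0.5, 0.2], [-0.5, -0.3], [0.1, 1.0], [0.6, -0.2], [-0.4, -0.9], [-0.3, -0.8], [0.5, -0.3], [-1.7, -1.3], [-0.4, 0.4]]
stand [ 0.64905372 -0.04733444  0.02681379 -1.34549507 -8.15488841  3.04415832] 1.5363168163749024
[[-0.3, -0.3], [0.7, -0.5], [0.7, 0.2], [-0.4, 0.2], [0.1, -0.3], [0.4, -1.0], [-1.2, -0.9], [-0.5, 0.5], [0.9, -0.3], [-0.2, -0.3], [0.8, -0.3], [-0.6, -0.7], [0.1, 0.8], [-0.9, -0.3], [0.1, 1.3], [-1.0, -0.5], [0.1, 1.0]]
```

```bash
cat > h.py <<'E'
import numpy as np
from scipy.spatial.transform import Rotation as R
from plant import monitor
def show():
    s=monitor.state(); M=R.from_quat(s['tool_rot']).as_matrix()
    print('t',round(s['time_s'],2),'tcp',s['tcp_pos'].round(4),'F',s['force'].round(1),'M',s['moment'].round(2),'open',round(s['opening']*85.4,1))
    print('toolx',M[:,0].round(3),'tooly',M[:,1].round(3),'yaw_y',np.degrees(np.arctan2(M[1,1],M[0,1])).round(2), 'j', np.round(s['joints'],3))
    return s,M
def rel(target,yaw=None):
    s,M=show(); d=M.T@(np.array(target)-s['tcp_pos'])*1000
    print('linear',d.round(1))
    if yaw is not None:
        # tool y dir desired heading yaw (deg), mod 180; turn about tool x (down): + turn -> heading change sign
        cur=np.degrees(np.arctan2(M[1,1],M[0,1])); e=(yaw-cur+90)%180-90
        print('twist (sign for x down)', round(-e if M[2,0]<0 else e,2))
E
python3 - <<'E'
from h import *
rel([.5,.1,.24],14.27+90); rel([.4761,-.2405,.16],14.27+90)
E
```

```text
t 0.15 tcp [0.1749 0.5996 0.2305] F [-0.1  0.3  0.9] M [-0.02 -0.   -0.  ] open 85.7
toolx [-0.    -0.001 -1.   ] tooly [ 0.28   0.96  -0.001] yaw_y 73.74 j [-1.35   0.384  0.016  1.371 -0.006  1.388 -0.046]
linear [  -8.9 -388.7  452. ]
twist (sign for x down) -30.53
t 0.15 tcp [0.1749 0.5996 0.2305] F [-0.1  0.3  0.9] M [-0.02 -0.   -0.  ] open 85.7
toolx [-0.    -0.001 -1.   ] tooly [ 0.28   0.96  -0.001] yaw_y 73.74 j [-1.35   0.384  0.016  1.371 -0.006  1.388 -0.046]
linear [  71.6 -722.1  524.4]
twist (sign for x down) -30.53
```

Request:
play_rows:
  linear:
    - [-9, -25, 29]
    - [-9, -55, 70]
    - [-9, -90, 105]
    - [-9, -125, 145]
    - [-9, -160, 185]
    - [-9, -195, 225]
    - [-9, -230, 265]
    - [-9, -265, 305]
    - [-9, -300, 345]
    - [-9, -330, 385]
    - [-9, -360, 420]
    - [-9, -388, 452]
  twist: [-2, -5, -8, -11, -14, -17, -20, -23, -26, -29, -30.5, -30.5]
  hand: [80, 75, 70, 65, 60, 55, 50, 50, 50, 50, 50, 50]

```text
time_s: 1.35
tcp_pos: [0.4967, 0.1057, 0.2403]
tool_rot: [-0.088, 0.702, 0.088, 0.702]
force: [1.1, 0.9, 0.2]
opening: 0.588
```

Run:
```python
from h import *
rel([.4761,-.2405,.20],14.27+90)
```

```text
t 1.35 tcp [0.4967 0.1057 0.2403] F [1.1 0.9 0.2] M [ 0.09 -0.02 -0.02] open 50.2
toolx [ 0.  0. -1.] tooly [-0.247  0.969  0.   ] yaw_y 104.32 j [-0.654  0.123  0.423  1.688 -0.052  1.341  1.598]
linear [  40.3 -330.3 -105.6]
twist (sign for x down) 0.05
```

Request:
play_rows:
  linear:
    - [5, -25, -8]
    - [10, -60, -20]
    - [15, -95, -32]
    - [20, -135, -45]
    - [25, -175, -58]
    - [30, -215, -71]
    - [35, -255, -84]
    - [40, -290, -96]
    - [40, -315, -104]
    - [40, -324, -107]
    - [40, -324, -107]
    - [40, -324, -107]
  twist: [0, 0, 0, 0, 0, 0, 0, 0, 0, 0, 0, 0]
  hand: [50, 50, 50, 50, 50, 50, 50, 50, 50, 50, 50, 50]

```text
time_s: 2.55
tcp_pos: [0.4724, -0.2314, 0.2001]
tool_rot: [-0.088, 0.702, 0.088, 0.702]
force: [0.7, 0.1, 0.6]
opening: 0.582
```

Run:
```python
from h import *
from plant import eyes
import cv2
rel([.4761,-.2405,.067],14.27+90)
d=eyes.get_image('wrist'); cv2.imwrite("pics/w1.png",d["image"][:,:,::-1]); T=d['camera_from_world']; print(-T[:3,:3].T@T[:3,3],-T[2,:3])
np.save('w1T.npy',T)
# project rib top corners and grip
for L in [(46,6,100),(46,-6,100),(-29,6,100),(-29,-6,100),(14,0,86),(51,26,100),(51,-26,100),(-60,50,16),(-60,-50,16),(45,50,16),(45,-50,16)]:
    c,s=np.cos(.249),np.sin(.249); l=np.array(L)/1000
    p=T@np.array([.4626+c*l[0]-s*l[1],-.2439+s*l[0]+c*l[1],l[2],1])
    v=np.array([p[0],-p[1],-p[2]]); th=np.arctan2(np.hypot(v[0],v[1]),v[2]); q=v[:2]/np.hypot(v[0],v[1])*th*d['fx']
    print(L,(q+[d['cx'],d['cy']]).round(1))
```

```text
t 2.55 tcp [ 0.4724 -0.2314  0.2001] F [0.7 0.1 0.6] M [ 0.03  0.02 -0.04] open 49.7
toolx [-0.     0.001 -1.   ] tooly [-0.247  0.969  0.001] yaw_y 104.32 j [-0.205  0.216  0.701  1.714 -0.146  1.265  2.35 ]
linear [133.1  -9.8   1.3]
twist (sign for x down) 0.05
[ 0.39200729 -0.25202513  0.34196197] [ 0.31062583  0.08136125 -0.94704379]
(46, 6, 100) [315.9 234. ]
(46, -6, 100) [302.1 233.9]
(-29, 6, 100) [315.6 147.6]
(-29, -6, 100) [300.5 147.6]
(14, 0, 86) [309.1 193.7]
(51, 26, 100) [338.9 239.1]
(51, -26, 100) [279.5 238.8]
(-60, 50, 16) [359.  105.5]
(-60, -50, 16) [263.4 105.9]
(45, 50, 16) [356.1 200.5]
(45, -50, 16) [267.2 200.4]
```

View pics/w1.png

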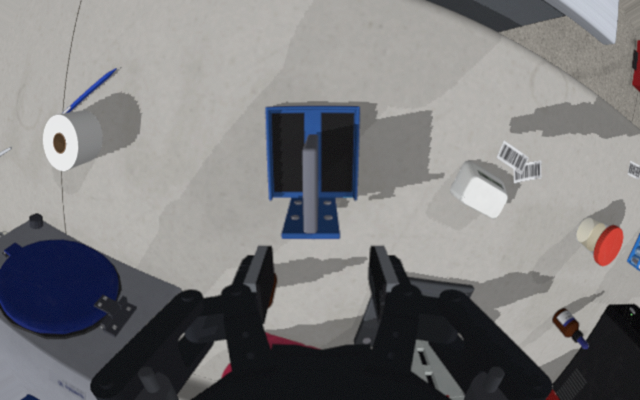

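Request:
play_rows:
  linear:
    - [10, -5, 0.5]
    - [30, -9, 1]
    - [55, -10, 1.3]
    - [80, -10, 1.3]
    - [100, -10, 1.3]
    - [115, -10, 1.3]
    - [125, -10, 1.3]
    - [130, -10, 1.3]
    - [133, -10, 1.3]
    - [133, -10, 1.3]
    - [133, -10, 1.3]
  twist: [0, 0, 0, 0, 0, 0, 0, 0, 0, 0, 0]
  hand: [50, 50, 50, 50, 50, 50, 50, 50, 50, 50, 50]

```text
time_s: 3.7
tcp_pos: [0.4762, -0.2424, 0.0679]
tool_rot: [-0.088, 0.701, 0.088, 0.702]
force: [0.6, 0.2, -0.1]
opening: 0.588
```

Run:
```python
from h import *
from plant import eyes
import cv2
rel([.4761,-.2405,.067],14.27+90)
d=eyes.get_image('wrist'); cv2.imwrite("pics/w2.png",d["image"][:,:,::-1])
```

```text
t 3.7 tcp [ 0.4762 -0.2424  0.0679] F [ 0.6  0.2 -0.1] M [ 0.    0.03 -0.03] open 50.2
toolx [ 0.001 -0.    -1.   ] tooly [-0.246  0.969 -0.001] yaw_y 104.25 j [-0.126  0.387  0.658  1.848 -0.279  0.998  2.468]
linear [0.9 1.9 0.4]
twist (sign for x down) -0.02
```

View pics/w2.png

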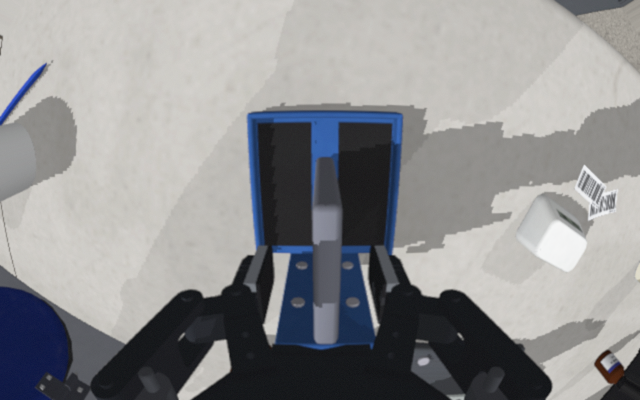

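Request:
play_rows:
  linear:
    - [0.5, 1.5, 0]
    - [0.5, 2.5, 0]
    - [0.5, 2.5, 0]
    - [0.5, 2.5, 0]
    - [0.5, 2.5, 0]
    - [0.5, 2.5, 0]
    - [0.5, 2.5, 0]
    - [0.5, 2.5, 0]
    - [0.5, 2.5, 0]
    - [0.5, 2.5, 0]
    - [0.5, 2.5, 0]
    - [0.5, 2.5, 0]
  twist: [0, 0, 0, 0, 0, 0, 0, 0, 0, 0, 0, 0]
  hand: [50, 50, 35, 25, 20, 16, 12, 8, 6, 6, 6, 6]
  grip_force: 60

```text
time_s: 4.95
tcp_pos: [0.4753, -0.2402, 0.067]
tool_rot: [-0.088, 0.702, 0.087, 0.702]
force: [1.5, -3.0, 2.1]
opening: 0.136
```

Run:
```python
from h import *
from plant import eyes
import cv2
show()
d=eyes.get_image('wrist'); cv2.imwrite("pics/w3.png",d["image"][:,:,::-1])
```

```text
t 4.95 tcp [ 0.4753 -0.2402  0.067 ] F [ 1.5 -3.   2.1] M [-0.59 -0.08 -0.02] open 11.6
toolx [ 0.    -0.001 -1.   ] tooly [-0.246  0.969 -0.001] yaw_y 104.23 j [-0.131  0.385  0.658  1.853 -0.277  0.995  2.464]
```

View pics/w3.png

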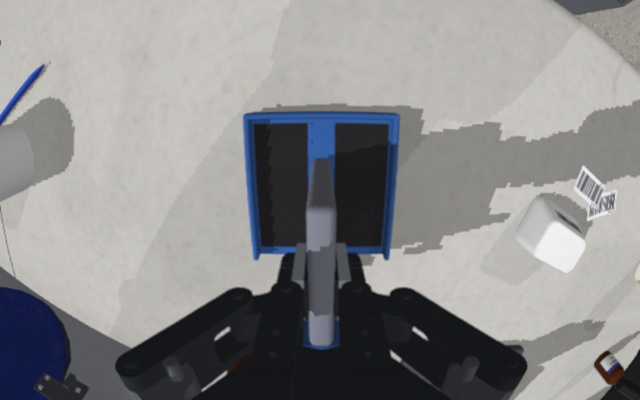

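Request:
play_rows:
  linear:
    - [-2, 0, 0]
    - [-6, 0, 0]
    - [-15, 0, 0]
    - [-30, 0, 0]
    - [-50, 0, 0]
    - [-70, 0, 0]
    - [-90, 0, 0]
    - [-102, 0, 0]
    - [-108, 0, 0]
    - [-110, 0, 0]
    - [-110, 0, 0]
  twist: [0, 0, 0, 0, 0, 0, 0, 0, 0, 0, 0]
  hand: [6, 6, 6, 6, 6, 6, 6, 6, 6, 6, 6]

```text
time_s: 6.1
tcp_pos: [0.4749, -0.2396, 0.1763]
tool_rot: [-0.088, 0.702, 0.088, 0.701]
force: [1.0, -0.0, -2.9]
opening: 0.135
```

Run:
```python
from h import *
rel([.5715,-.0573,.177],91.54)
```

```text
t 6.1 tcp [ 0.4749 -0.2396  0.1763] F [ 1.  -0.  -2.9] M [-0.03 -0.    0.  ] open 11.5
toolx [-0.001  0.    -1.   ] tooly [-0.246  0.969  0.   ] yaw_y 104.25 j [-0.186  0.254  0.704  1.733 -0.174  1.219  2.383]
linear [ -0.7 152.9 138.5]
twist (sign for x down) 12.71
```

Request:
play_rows:
  linear:
    - [0, 5, 5]
    - [0, 18, 16]
    - [0, 36, 33]
    - [0, 56, 51]
    - [0, 76, 69]
    - [0, 96, 87]
    - [0, 116, 105]
    - [0, 134, 121]
    - [0, 145, 131]
    - [-1, 151, 137]
    - [-1, 153, 138.5]
    - [-1, 153, 138.5]
  twist: [0, 1, 2, 4, 6, 8, 9.5, 11, 12, 12.7, 12.7, 12.7]
  hand: [6, 6, 6, 6, 6, 6, 6, 6, 6, 6, 6, 6]

```text
time_s: 7.3
tcp_pos: [0.5715, -0.0578, 0.1775]
tool_rot: [-0.01, 0.707, 0.009, 0.707]
force: [0.9, 1.1, -3.3]
opening: 0.13
```

Run:
```python
from h import *
from plant import eyes
import cv2
rel([.5715,-.0573,.136],91.54)
for n,b in (('scene',(130,250,290,410)),('top',(120,240,290,400)),('wrist',(0,400,0,640))):
    d=eyes.get_image(n); im=d["image"][:,:,::-1]; cv2.imwrite(f"pics/{n}4.png",im)
    f=1 if n=='wrist' else 6
    cv2.imwrite(f"pics/{n}4c.png",cv2.resize(im[b[0]:b[1],b[2]:b[3]],None,fx=f,fy=f,interpolation=cv2.INTER_CUBIC))
```

```text
t 7.3 tcp [ 0.5715 -0.0578  0.1775] F [ 0.9  1.1 -3.3] M [-0.04 -0.03  0.02] open 11.1
toolx [-0.001 -0.    -1.   ] tooly [-0.027  1.    -0.   ] yaw_y 91.55 j [-0.454  0.347  0.635  1.617 -0.213  1.249  1.819]
linear [41.5  0.5  0. ]
twist (sign for x down) 0.01
```

View pics/scene4c.png

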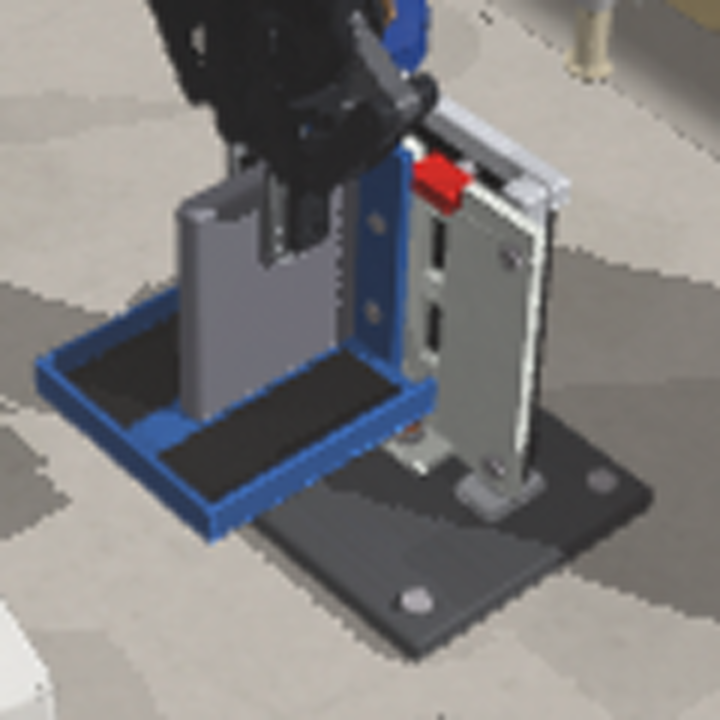

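View pics/top4c.png

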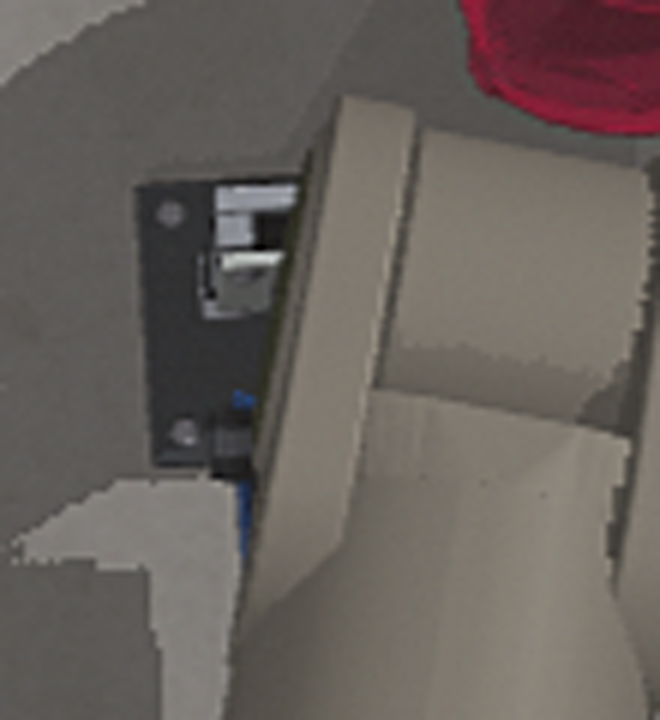

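View pics/wrist4c.png

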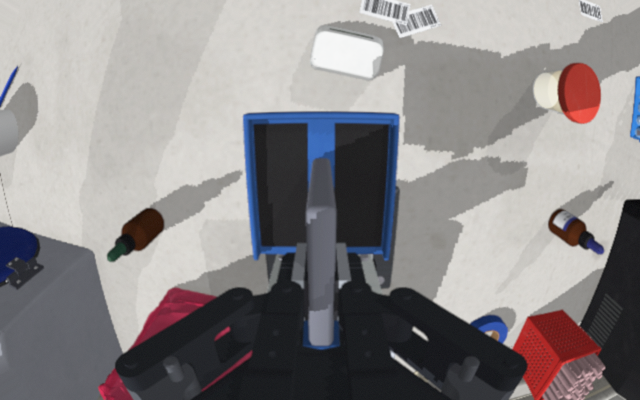

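```bash
cat > f2.py <<'E'
from fit import *
cs=np.array([(-60,50,16,38,362),(-60,-50,16,212,515),(45,-50,16,435,382),(-60,-50,0,212,541),(-29,6,100,180,212),(-29,-6,100,207,218)],float)
cs[:,3:]=cs[:,3:]/6+[290,130]-.42
def W(p,L,yaw):
    P=pose([p[0],p[1],yaw],L); P[:,2]+=p[2]; return P
r=lambda p:(proj('scene',W(p,cs[:,:3],np.radians(1.55)))-cs[:,3:])
o=least_squares(lambda p:r(p).ravel(),[.558,-.057,.11],loss='soft_l1'); print('caddy scene-only',o.x); print(r(o.x).round(1).tolist())
c,s=np.cos(.02705),np.sin(.02705)
t=[.5715,-.0578,.1775]; print('tcp in caddy',((np.array(t)-o.x)*1000).round(1))
# panel scene-only, using x plane free
sl=np.array([(0,50,164,230,45,0),(0,-50,164,412,178,0),(0,5.5,70,303,296,0),(0,-5.5,70,318,302,0),(0,5.5,100,308,235,0),(0,-5.5,100,322,240,0),(0,5.5,112,310,212,0),(0,-5.5,112,323,218,0),
 (0,-5.5,100,445,309,1),(0,-5.5,70,439,354,1),(0,-5.5,112,443,272,1),(0,-50,164,543,232,1)],float)
k=sl[:,5]==0
sl[k,3:5]=sl[k,3:5]/6+[310,140]-.42; sl[~k,3:5]=sl[~k,3:5]/6+[290,130]-.42
r2=lambda p:(proj('scene',W(p,sl[:,:3],np.radians(1.55)))-sl[:,3:5])
q=least_squares(lambda p:r2(p).ravel(),[.65,-.057,.0],loss='soft_l1'); print('panel scene-only',q.x); print(r2(q.x).round(1).tolist())
d=(q.x-o.x)*1000; print('panel-caddy in stand axes',c*d[0]+s*d[1],-s*d[0]+c*d[1],d[2])
E
python3 f2.py
```

```text
caddy scene-only [ 0.57147896 -0.04495926  0.09251416]
[[0.4, 0.0], [0.2, -0.5], [0.3, -0.4], [0.3, 0.5], [-0.4, -0.5], [-1.2, 1.3]]
tcp in caddy [  0.  -12.8  85. ]
panel scene-only [ 0.6631414  -0.04149879 -0.01262451]
[[0.4, -0.0], [0.7, -0.6], [-0.3, -1.4], [0.4, 0.0], [-0.6, -0.8], [0.3, 0.8], [-0.7, -0.8], [0.4, 0.6], [-0.2, -0.7], [0.2, 1.4], [0.4, 1.6], [-1.2, 0.4]]
panel-caddy in stand axes 91.72249451110257 0.980038769780879 -105.13867095167355
```

```bash
cat >> f2.py <<'E'
print('----')
o=least_squares(lambda p:r([p[0],p[1],.1105]).ravel(),[.558,-.057],loss='soft_l1'); print('caddy',o.x, o.cost); print(r([*o.x,.1105]).round(1).tolist())
for z in (0,.002,.004):
    q=least_squares(lambda p:r2([p[0],p[1],z]).ravel(),[.65,-.057],loss='soft_l1'); 
    d=(np.array([*q.x,z])-[*o.x,.1105])*1000; print('panel',z,q.x,q.cost,'rel',c*d[0]+s*d[1],-s*d[0]+c*d[1],d[2])
E
python3 f2.py | sed -n '/----/,$p'
```

```text
----
caddy [ 0.56011469 -0.06020573] 3.1242457480575343
[[-0.2, -0.2], [0.3, 0.0], [1.4, -0.5], [0.4, 1.2], [-0.5, -1.4], [-1.2, 0.5]]
panel 0 [ 0.65301219 -0.05221243] 5.481364435595264 rel 93.07971456283627 5.477804743400474 -110.5
panel 0.002 [ 0.65141285 -0.05390483] 5.570295276756548 rel 91.43518793761564 3.8292756071886247 -108.5
panel 0.004 [ 0.64981508 -0.05559535] 5.671519687150972 rel 89.79227095676167 2.1825899150202965 -106.5
```

Run:
```python
from fit import *
def gety(u,v,z):
    f,cx,cy,T=C['top']; d=np.array([(u-cx)/f,-(v-cy)/f,-1]); R=T[:,:3]; o=-R.T@T[:,3]; w=R.T@d; return o+w*(z-o[2])/w[2]
for n,a,b,z in [('catch',386,200,.164),('catch top',386,168,.164),('pin',362,265,.058),('pL',218,194,.167),('pR',556,180,.167),('ledgeL',305,303,.04),('ledgeR',413,303,.04),
 ('bTL',103,85,.012),('bTR',533,62,.012),('bBR',558,435,.012),('bBL',125,460,.012)]:
    print(n,gety(a/8+300-.44,b/8+140-.44,z).round(4))
```

```text
catch [ 0.6444 -0.0546  0.164 ]
catch top [ 0.6539 -0.0549  0.164 ]
pin [ 0.6393 -0.0544  0.058 ]
pL [ 0.6472 -0.0052  0.167 ]
pR [ 0.6484 -0.1044  0.167 ]
ledgeL [ 0.6296 -0.0364  0.04  ]
ledgeR [ 0.6285 -0.0722  0.04  ]
bTL [0.7097 0.0285 0.012 ]
bTR [ 0.7133 -0.1185  0.012 ]
bBR [ 0.5853 -0.1222  0.012 ]
bBL [0.5813 0.0249 0.012 ]
```

Request:
play_rows:
  linear:
    - [3, 0.5, 0]
    - [10, 1, 0]
    - [20, 1, 0]
    - [30, 1, 0]
    - [37, 1, 0]
    - [40, 1, 0]
    - [41, 1, 0]
    - [41, 1, 0]
  twist: [0, 0, 0, 0, 0, 0, 0, 0]
  hand: [6, 6, 6, 6, 6, 6, 6, 6]

```text
time_s: 8.25
tcp_pos: [0.5718, -0.0565, 0.1368]
tool_rot: [-0.01, 0.707, 0.009, 0.707]
force: [-0.9, -0.6, -3.1]
opening: 0.128
```

Run:
```python
from h import *
from plant import eyes
import cv2
rel([.5915,-.0564,.1365],91.54)
n,b=('scene',(130,250,290,410))
d=eyes.get_image(n); im=d["image"][:,:,::-1]
cv2.imwrite(f"pics/{n}5c.png",cv2.resize(im[b[0]:b[1],b[2]:b[3]],None,fx=6,fy=6,interpolation=cv2.INTER_CUBIC))
```

```text
t 8.25 tcp [ 0.5718 -0.0565  0.1368] F [-0.9 -0.6 -3.1] M [ 0.   -0.04  0.  ] open 10.9
toolx [ 0. -0. -1.] tooly [-0.027  1.    -0.   ] yaw_y 91.54 j [-0.444  0.383  0.622  1.668 -0.239  1.167  1.835]
linear [ 0.3 -0.4 19.7]
twist (sign for x down) 0.0
```

View pics/scene5c.png

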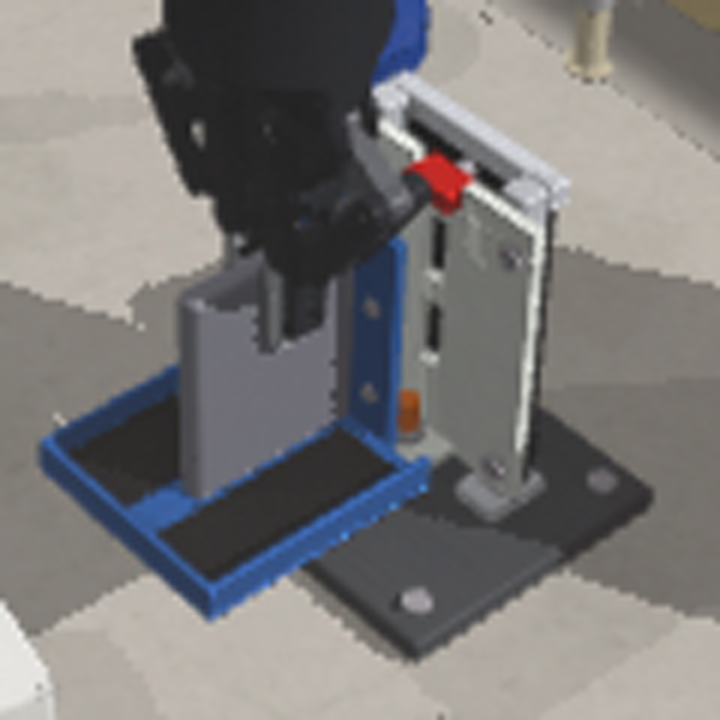

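Request:
play_rows:
  linear:
    - [0, -0.3, 4]
    - [0, -0.3, 10]
    - [0, -0.3, 16]
    - [0, -0.3, 20]
    - [0, -0.3, 21]
    - [0, -0.3, 22]
    - [0, -0.3, 23]
    - [0, -0.3, 24]
    - [0, -0.3, 25]
    - [0, -0.3, 26]
    - [0, -0.3, 27]
    - [0, -0.3, 27]
  twist: [0, 0, 0, 0, 0, 0, 0, 0, 0, 0, 0, 0]
  hand: [6, 6, 6, 6, 6, 6, 6, 6, 6, 6, 6, 6]

```text
time_s: 9.5
tcp_pos: [0.5988, -0.056, 0.1368]
tool_rot: [-0.01, 0.707, 0.01, 0.707]
force: [0.3, -0.9, -2.7]
opening: 0.133
```

Run:
```python
from h import *
show()
```

```text
t 9.5 tcp [ 0.5988 -0.056   0.1368] F [ 0.3 -0.9 -2.7] M [ 0.06 -0.04 -0.01] open 11.4
toolx [-0. -0. -1.] tooly [-0.027  1.    -0.   ] yaw_y 91.55 j [-0.418  0.442  0.612  1.593 -0.268  1.192  1.846]
```

Request:
play_rows:
  linear:
    - [0, 0, 1]
    - [0, 0, 2]
    - [0, 0, 3]
    - [0, 0, 4]
    - [0, 0, 5]
    - [0, 0, 5]
  twist: [0, 0, 0, 0, 0, 0]
  hand: [6, 6, 6, 6, 6, 6]

```text
time_s: 10.1
tcp_pos: [0.6038, -0.0559, 0.1368]
tool_rot: [-0.01, 0.707, 0.01, 0.707]
force: [0.3, -0.1, -4.0]
opening: 0.134
```

Run:
```python
from h import *
from plant import eyes
import cv2
show()
n,b=('scene',(130,250,290,410))
d=eyes.get_image(n); im=d["image"][:,:,::-1]
cv2.imwrite(f"pics/{n}6c.png",cv2.resize(im[b[0]:b[1],b[2]:b[3]],None,fx=6,fy=6,interpolation=cv2.INTER_CUBIC))
```

```text
t 10.1 tcp [ 0.6038 -0.0559  0.1368] F [ 0.3 -0.1 -4. ] M [0.01 0.03 0.01] open 11.5
toolx [-0. -0. -1.] tooly [-0.027  1.    -0.   ] yaw_y 91.55 j [-0.413  0.453  0.61   1.579 -0.273  1.196  1.848]
```

View pics/scene6c.png

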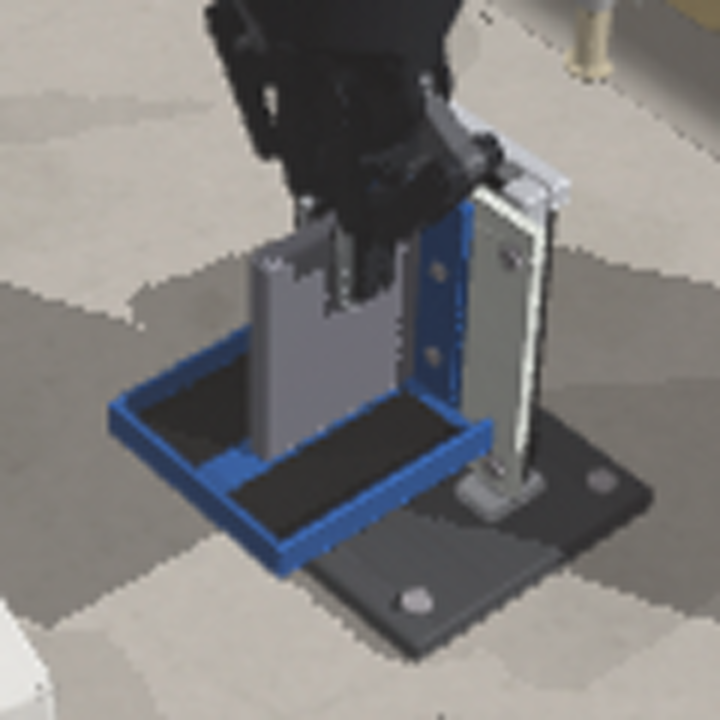

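Request:
play_rows:
  linear:
    - [0, 0, 1]
    - [0, 0, 2]
    - [0, 0, 3]
    - [0, 0, 4]
    - [0, 0, 5]
    - [0, 0, 5]
  twist: [0, 0, 0, 0, 0, 0]
  hand: [6, 6, 6, 6, 6, 6]

```text
time_s: 10.75
tcp_pos: [0.6086, -0.0558, 0.1367]
tool_rot: [-0.01, 0.707, 0.009, 0.707]
force: [-3.7, 0.1, -0.5]
opening: 0.133
```

Run:
```python
from h import *
show()
```

```text
t 10.75 tcp [ 0.6086 -0.0558  0.1367] F [-3.7  0.1 -0.5] M [0.06 0.73 0.01] open 11.4
toolx [-0.001 -0.    -1.   ] tooly [-0.027  1.    -0.   ] yaw_y 91.54 j [-0.408  0.464  0.608  1.564 -0.278  1.202  1.849]
```

Request:
play_rows:
  linear:
    - [0, 0, 1]
    - [0, 0, 2]
    - [0, 0, 2]
  twist: [0, 0, 0]
  hand: [6, 6, 6]

```text
time_s: 11.05
tcp_pos: [0.6103, -0.0558, 0.1367]
tool_rot: [-0.009, 0.707, 0.009, 0.707]
force: [-6.4, -0.7, 0.0]
opening: 0.131
```

Run:
```python
from h import *
show()
```

```text
t 11.05 tcp [ 0.6103 -0.0558  0.1367] F [-6.4 -0.7  0. ] M [-0.03  1.22  0.03] open 11.2
toolx [-0.001 -0.    -1.   ] tooly [-0.027  1.     0.   ] yaw_y 91.53 j [-0.406  0.468  0.608  1.559 -0.279  1.204  1.849]
```

Request:
play_rows:
  linear:
    - [0, 0, 1]
    - [0, 0, 2]
    - [0, 0, 2]
  twist: [0, 0, 0]
  hand: [6, 6, 6]

```text
time_s: 11.35
tcp_pos: [0.6106, -0.0559, 0.1366]
tool_rot: [-0.009, 0.709, 0.01, 0.705]
force: [-14.7, 0.6, 5.9]
opening: 0.132
```

Run:
```python
from h import *
from plant import eyes
import cv2
show()
n,b=('scene',(130,250,290,410))
d=eyes.get_image(n); im=d["image"][:,:,::-1]
cv2.imwrite(f"pics/{n}7c.png",cv2.resize(im[b[0]:b[1],b[2]:b[3]],None,fx=6,fy=6,interpolation=cv2.INTER_CUBIC))
```

```text
t 11.35 tcp [ 0.6106 -0.0559  0.1366] F [-14.7   0.6   5.9] M [0.12 2.87 0.29] open 11.3
toolx [-0.005  0.    -1.   ] tooly [-0.027  1.     0.001] yaw_y 91.53 j [-0.404  0.472  0.607  1.554 -0.281  1.209  1.85 ]
```

View pics/scene7c.png

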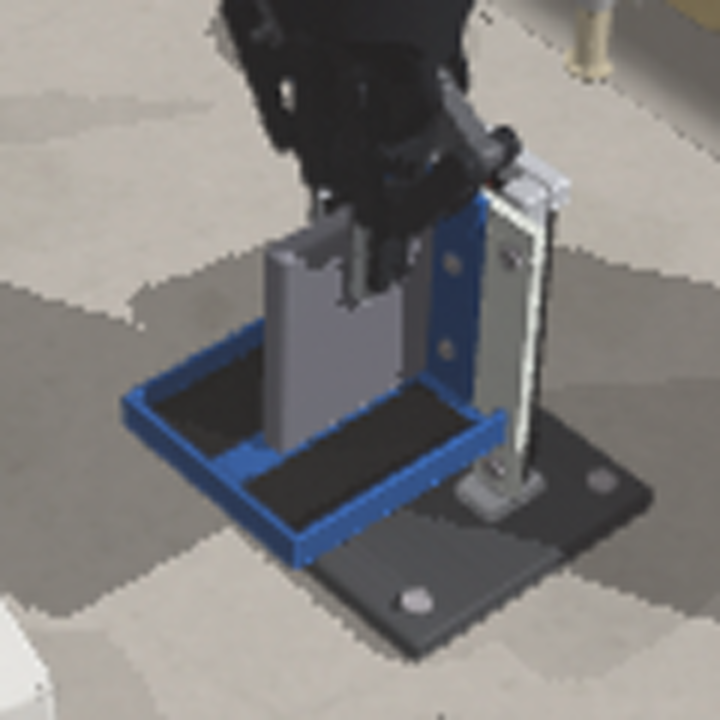

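Request:
play_rows:
  linear:
    - [0, 0, -1]
    - [0, 0, -1.4]
    - [1, 0, -1.4]
    - [2, 0, -1.4]
    - [3, 0, -1.4]
    - [4, 0, -1.4]
    - [5, 0, -1.4]
    - [6, 0, -1.4]
    - [7, 0, -1.4]
    - [8, 0, -1.4]
    - [8, 0, -1.4]
  twist: [0, 0, 0, 0, 0, 0, 0, 0, 0, 0, 0]
  hand: [6, 6, 6, 6, 6, 6, 6, 6, 6, 6, 6]

```text
time_s: 12.5
tcp_pos: [0.6104, -0.0559, 0.1286]
tool_rot: [-0.009, 0.708, 0.009, 0.706]
force: [-8.6, -0.6, 0.9]
opening: 0.13
```

Run:
```python
from h import *
show()
```

```text
t 12.5 tcp [ 0.6104 -0.0559  0.1286] F [-8.6 -0.6  0.9] M [0.04 1.64 0.14] open 11.1
toolx [-0.002  0.    -1.   ] tooly [-0.027  1.     0.   ] yaw_y 91.53 j [-0.404  0.476  0.605  1.567 -0.284  1.19   1.853]
```

Request:
play_rows:
  linear:
    - [0.5, 0, -0.4]
    - [1, 0, -0.4]
    - [1.5, 0, -0.4]
    - [2, 0, -0.4]
    - [2.5, 0, -0.4]
    - [3, 0, -0.4]
    - [3.5, 0, -0.4]
    - [4, 0, -0.4]
    - [4, 0, -0.4]
  twist: [0, 0, 0, 0, 0, 0, 0, 0, 0]
  hand: [6, 6, 6, 6, 6, 6, 6, 6, 6]

```text
time_s: 13.4
tcp_pos: [0.6103, -0.0559, 0.1251]
tool_rot: [-0.009, 0.707, 0.009, 0.707]
force: [-9.1, 0.1, 4.2]
opening: 0.131
```

Run:
```python
from h import *
show()
```

```text
t 13.4 tcp [ 0.6103 -0.0559  0.1251] F [-9.1  0.1  4.2] M [0.   1.71 0.14] open 11.2
toolx [-0.001  0.    -1.   ] tooly [-0.027  1.     0.   ] yaw_y 91.53 j [-0.403  0.479  0.604  1.572 -0.286  1.182  1.855]
```

Request:
play_rows:
  linear:
    - [0.5, 0, 0]
    - [1, 0, 0]
    - [1.5, 0, 0]
    - [2, 0, 0]
    - [2.5, 0, 0]
    - [2.5, 0, 0]
  twist: [0, 0, 0, 0, 0, 0]
  hand: [6, 6, 6, 6, 6, 6]

```text
time_s: 14.0
tcp_pos: [0.6104, -0.056, 0.1233]
tool_rot: [-0.009, 0.707, 0.01, 0.707]
force: [-10.6, -0.4, 9.1]
opening: 0.13
```

Run:
```python
from h import *
show()
```

```text
t 14.0 tcp [ 0.6104 -0.056   0.1233] F [-10.6  -0.4   9.1] M [0.16 2.25 0.14] open 11.1
toolx [-0.001  0.    -1.   ] tooly [-0.027  1.     0.   ] yaw_y 91.52 j [-0.403  0.48   0.603  1.574 -0.288  1.178  1.856]
```

Request:
play_rows:
  linear:
    - [0.5, 0, -0.4]
    - [1, 0, -0.6]
    - [1.5, 0, -0.6]
    - [2, 0, -0.6]
    - [2, 0, -0.6]
  twist: [0, 0, 0, 0, 0]
  hand: [6, 6, 6, 6, 6]

```text
time_s: 14.5
tcp_pos: [0.6103, -0.056, 0.1217]
tool_rot: [-0.009, 0.707, 0.01, 0.707]
force: [-11.3, 0.2, 10.0]
opening: 0.13
```

Run:
```python
from h import *
from plant import eyes
import cv2
show()
n,b=('scene',(130,250,290,410))
d=eyes.get_image(n); im=d["image"][:,:,::-1]
cv2.imwrite(f"pics/{n}8c.png",cv2.resize(im[b[0]:b[1],b[2]:b[3]],None,fx=6,fy=6,interpolation=cv2.INTER_CUBIC))
```

```text
t 14.5 tcp [ 0.6103 -0.056   0.1217] F [-11.3   0.2  10. ] M [0.14 2.05 0.12] open 11.1
toolx [ 0.  0. -1.] tooly [-0.027  1.     0.   ] yaw_y 91.53 j [-0.403  0.481  0.602  1.577 -0.289  1.174  1.857]
```

View pics/scene8c.png

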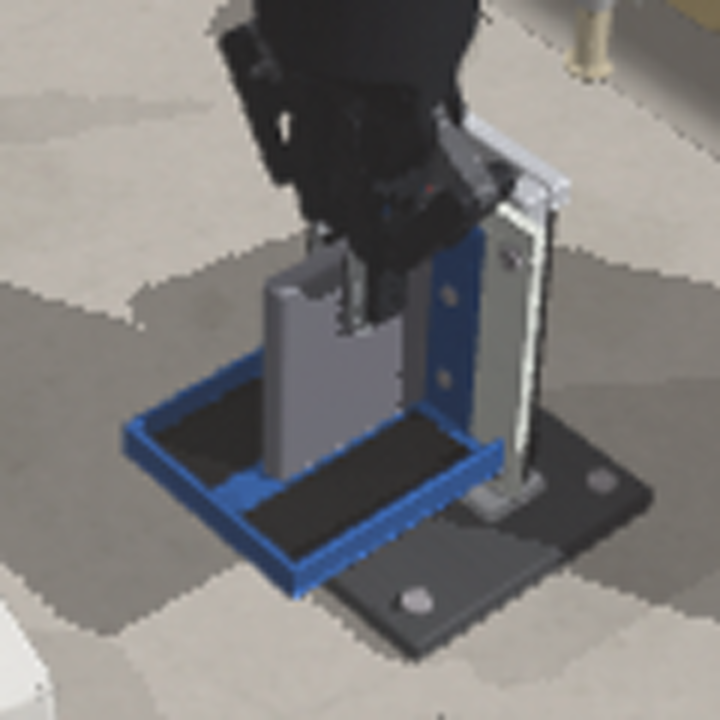

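Request:
play_rows:
  linear:
    - [0.5, 0, 0]
    - [1, 0, 0]
    - [1.5, 0, 0]
    - [1.5, 0, 0]
  twist: [0, 0, 0, 0]
  hand: [6, 6, 6, 6]

```text
time_s: 14.95
tcp_pos: [0.6104, -0.0561, 0.1204]
tool_rot: [-0.009, 0.707, 0.01, 0.707]
force: [-9.4, 0.5, 11.9]
opening: 0.131
```

Run:
```python
from h import *
show()
```

```text
t 14.95 tcp [ 0.6104 -0.0561  0.1204] F [-9.4  0.5 11.9] M [0.14 2.22 0.21] open 11.2
toolx [ 0.001  0.    -1.   ] tooly [-0.027  1.     0.   ] yaw_y 91.53 j [-0.402  0.482  0.602  1.578 -0.289  1.171  1.857]
```

Request:
play_rows:
  linear:
    - [0.5, 0, 0]
    - [1, 0, 0]
    - [1.5, 0, 0]
    - [1.5, 0, 0]
  twist: [0, 0, 0, 0]
  hand: [6, 6, 6, 6]

```text
time_s: 15.35
tcp_pos: [0.6104, -0.0561, 0.1192]
tool_rot: [-0.009, 0.707, 0.01, 0.707]
force: [-10.4, 0.3, 14.9]
opening: 0.131
```

Run:
```python
from h import *
show()
```

```text
t 15.35 tcp [ 0.6104 -0.0561  0.1192] F [-10.4   0.3  14.9] M [0.19 2.39 0.23] open 11.2
toolx [ 0.001  0.    -1.   ] tooly [-0.027  1.     0.   ] yaw_y 91.53 j [-0.402  0.483  0.601  1.58  -0.29   1.169  1.858]
```

Request:
play_rows:
  linear:
    - [0, 0, -0.7]
    - [0.5, 0, -0.7]
    - [1, 0, -0.7]
    - [1, 0, -0.7]
  twist: [0, 0, 0, 0]
  hand: [6, 6, 6, 6]

```text
time_s: 15.75
tcp_pos: [0.6103, -0.0561, 0.119]
tool_rot: [-0.009, 0.706, 0.01, 0.708]
force: [-11.0, 1.3, 17.6]
opening: 0.134
```

Run:
```python
from h import *
show()
```

```text
t 15.75 tcp [ 0.6103 -0.0561  0.119 ] F [-11.    1.3  17.6] M [0.25 2.44 0.27] open 11.5
toolx [ 0.002  0.001 -1.   ] tooly [-0.027  1.     0.   ] yaw_y 91.54 j [-0.402  0.482  0.602  1.582 -0.29   1.166  1.858]
```

Run:
```python
from plant import eyes
import cv2
n,b=('scene',(140,240,300,400))
d=eyes.get_image(n); im=d["image"][:,:,::-1]
cv2.imwrite(f"pics/{n}9c.png",cv2.resize(im[b[0]:b[1],b[2]:b[3]],None,fx=6,fy=6,interpolation=cv2.INTER_CUBIC))
```

```text
(no output)
```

View pics/scene9c.png

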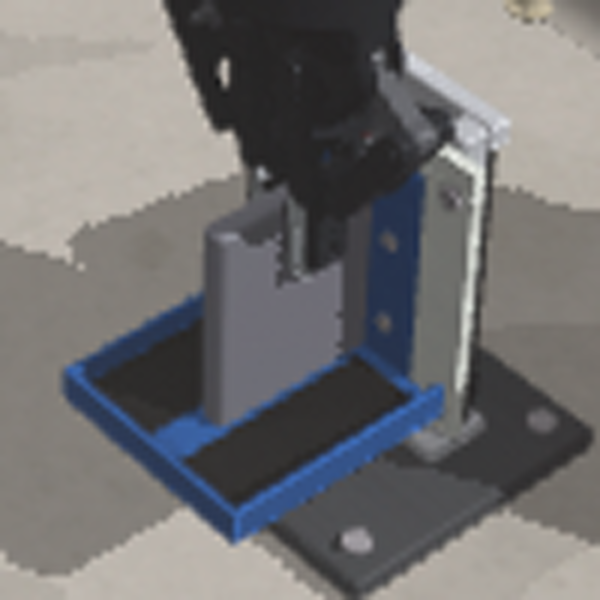

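Request:
play_rows:
  linear:
    - [-1, 0, 0]
    - [-2, 0, 0]
    - [-3, 0, 0]
    - [-3, 0, 0]
  twist: [0, 0, 0, 0]
  hand: [6, 6, 6, 6]

```text
time_s: 16.2
tcp_pos: [0.6102, -0.0559, 0.1206]
tool_rot: [-0.01, 0.706, 0.01, 0.708]
force: [-5.9, -0.1, 6.0]
opening: 0.131
```

Run:
```python
from h import *
show()
```

```text
t 16.2 tcp [ 0.6102 -0.0559  0.1206] F [-5.9 -0.1  6. ] M [0.04 1.27 0.12] open 11.2
toolx [ 0.002  0.    -1.   ] tooly [-0.027  1.     0.   ] yaw_y 91.55 j [-0.403  0.481  0.602  1.58  -0.289  1.17   1.857]
```

Request:
play_rows:
  linear:
    - [-0.7, 0, 0]
    - [-1.5, 0, 0]
    - [-2.2, 0, 0]
    - [-2.2, 0, 0]
  twist: [0, 0, 0, 0]
  hand: [6, 6, 6, 6]

```text
time_s: 16.6
tcp_pos: [0.61, -0.0558, 0.1213]
tool_rot: [-0.01, 0.707, 0.009, 0.707]
force: [-0.1, -0.8, -2.7]
opening: 0.132
```

Run:
```python
from h import *
show()
```

```text
t 16.6 tcp [ 0.61   -0.0558  0.1213] F [-0.1 -0.8 -2.7] M [-0.14 -0.08  0.03] open 11.3
toolx [ 0.001 -0.    -1.   ] tooly [-0.027  1.    -0.   ] yaw_y 91.54 j [-0.404  0.48   0.602  1.579 -0.288  1.172  1.856]
```

Request:
play_rows:
  linear:
    - [0.5, 0, 0]
    - [0.5, 0, 0]
    - [0.5, 0, 0]
    - [0.5, 0, 0]
    - [0.5, 0, 0]
    - [0.5, 0, 0]
    - [0.5, 0, 0]
  twist: [0, 0, 0, 0, 0, 0, 0]
  hand: [11, 14, 18, 24, 32, 40, 40]

```text
time_s: 17.3
tcp_pos: [0.6096, -0.0558, 0.121]
tool_rot: [-0.01, 0.707, 0.009, 0.707]
force: [0.5, -0.3, 0.0]
opening: 0.468
```

Run:
```python
from h import *
from plant import eyes
import cv2
show()
d=eyes.get_image('wrist'); cv2.imwrite("pics/w10.png",d["image"][:,:,::-1])
```

```text
t 17.3 tcp [ 0.6096 -0.0558  0.121 ] F [ 0.5 -0.3  0. ] M [-0.02 -0.06 -0.01] open 40.0
toolx [-0. -0. -1.] tooly [-0.027  1.    -0.   ] yaw_y 91.54 j [-0.404  0.48   0.602  1.579 -0.288  1.172  1.856]
```

View pics/w10.png

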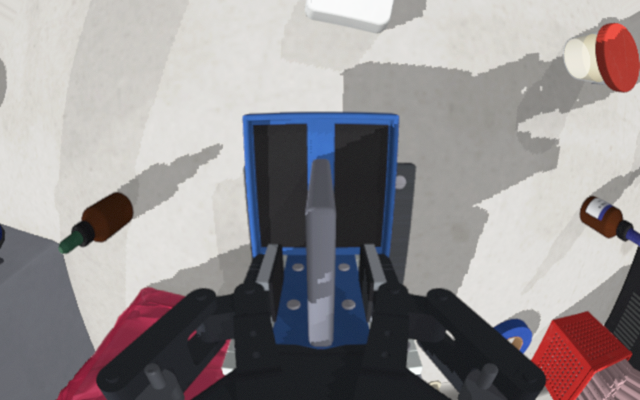

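Released with zero force; fingers clear on both sides of the rib (columns 265 and 380, rib 308–335). Retreat straight up, then back.

Request:
play_rows:
  linear:
    - [-3, 0, 0]
    - [-12, 0, 0]
    - [-25, 0, 0]
    - [-45, 0, 0]
    - [-65, 0, 0]
    - [-85, 0, 0]
    - [-105, 0, -5]
    - [-120, 0, -20]
    - [-130, 0, -40]
    - [-135, 0, -60]
    - [-135, 0, -80]
    - [-135, 0, -90]
  twist: [0, 0, 0, 0, 0, 0, 0, 0, 0, 0, 0, 0]
  hand: [40, 40, 40, 40, 40, 40, 40, 40, 40, 40, 40, 40]

```text
time_s: 18.55
tcp_pos: [0.5188, -0.0587, 0.2575]
tool_rot: [-0.009, 0.706, 0.009, 0.708]
force: [-0.4, -0.1, 0.6]
opening: 0.466
```

Request:
play_rows:
  linear:
    - [0, 10, 0]
    - [0, 35, 0]
    - [0, 65, 0]
    - [0, 100, 0]
    - [0, 135, 0]
    - [0, 165, 0]
    - [0, 185, 0]
    - [0, 195, 0]
    - [0, 200, 0]
    - [0, 200, 0]
    - [0, 200, 0]
  twist: [0, 0, 0, 0, 0, 0, 0, 0, 0, 0, 0]
  hand: [40, 40, 40, 40, 40, 40, 40, 40, 40, 40, 40]

```text
time_s: 19.65
tcp_pos: [0.5146, 0.1405, 0.2561]
tool_rot: [-0.009, 0.707, 0.009, 0.707]
force: [-0.3, -0.3, -0.8]
opening: 0.464
```

Run:
```python
from h import *
from plant import eyes
import cv2
show()
for n,b in (('scene',(130,230,300,400)),('top',(130,230,290,390))):
    d=eyes.get_image(n); im=d["image"][:,:,::-1]
    cv2.imwrite(f"pics/{n}11.png",im)
    cv2.imwrite(f"pics/{n}11c.png",cv2.resize(im[b[0]:b[1],b[2]:b[3]],None,fx=6,fy=6,interpolation=cv2.INTER_CUBIC))
```

```text
t 19.65 tcp [0.5146 0.1405 0.2561] F [-0.3 -0.3 -0.8] M [-0.05  0.02 -0.03] open 39.6
toolx [ 0. -0. -1.] tooly [-0.025  1.    -0.   ] yaw_y 91.44 j [-0.767  0.18   0.511  1.601 -0.089  1.384  1.35 ]
```

View pics/scene11.png

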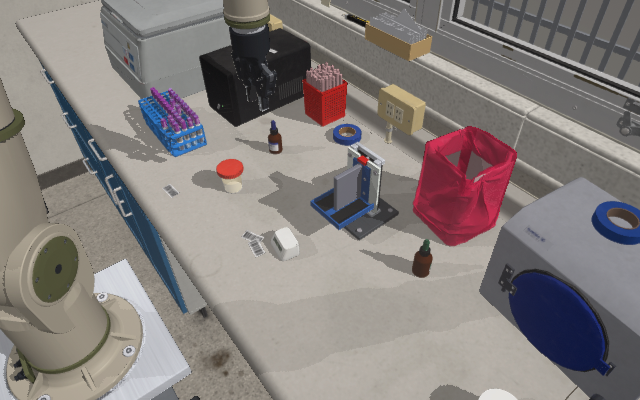

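View pics/scene11c.png

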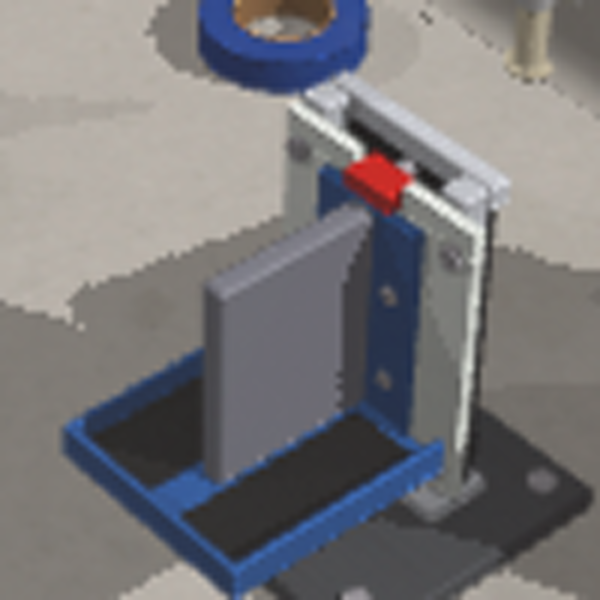

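View pics/top11c.png

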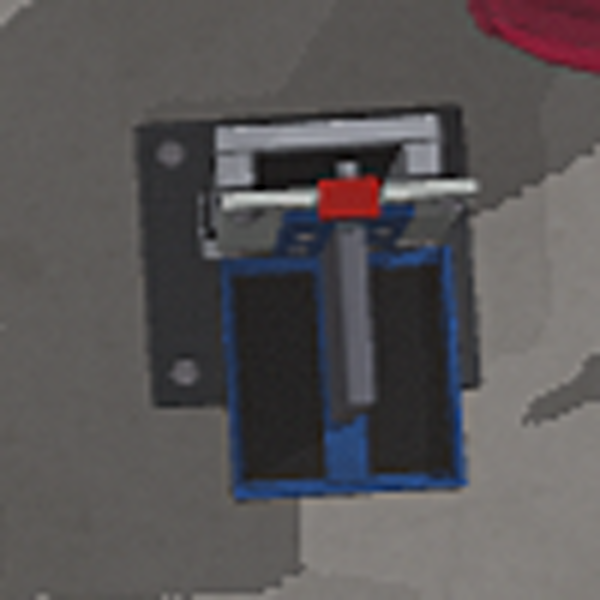

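The red catch is fully out, over the back plate's top edge (crop 378,185). The caddy hangs level against the panel, and the bystanders have not moved.

```bash
python3 -c "
from plant import job_done
print(job_done())"
```

```text
the job is handed in; nothing more can be done
None
```

The blue caddy is hooked into the panel and locked by the red catch, and the job is handed in at about 20 s of the 58 s allowed.

I gripped the caddy by its rib and brought it to the slots. Both tabs went in on the first try, and I pressed the caddy down with about 18 N at the wrist (about 21 N with the caddy's weight).

- **Lock check before letting go:** when I eased the hand upward, the caddy stopped about 2 mm above its lowest point. The push against the panel dropped to zero, which means the catch had snapped out.
- **Camera check after retreating:** the scene and top pictures show the red catch fully out over the back plate, with the caddy level against the panel. The cup, both bottles and the timer look unmoved, and the gripper is clear with wrist force about zero.
- **Disagreements:**
  - A fit from the scene camera alone was off by 10 to 20 mm along its line of sight, so I used the fit from both cameras and contact force instead.
  - The panel sits about 8 mm to the −y side and about 3 mm higher than nominal. The height is the less certain of the two.
- **Not checked directly:** I could not read the pin or catch joints, so the lock is judged from force and sight.

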